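# Find the full carton by feel and tuck it under the holder's weighted arm

## Task

Two of the three identical tea cartons are empty and one is still full: find out by feel which one is full and slide it, narrow end first and flat on the worktop, into the wooden carton holder until it is fully home against the back stop with the weighted arm resting on top of it. Leave the two empty cartons upright within about 5 cm of where they stand, and do not disturb the mug, the tin or the spice jar.

Things in the scene. Friction and masses are not known exactly. Their poses are not given: they have to be found in the camera images.
- carton_a_mid (a point): Centre of one of three identical closed dark cardboard cartons, 68 mm (its x) by 136 mm (its y) by 66 mm high (its z up), standing on the worktop; the point is 33 mm up, in the middle. One of the three is full (0.5 to 0.75 kg), two are empty (0.1 to 0.17 kg); any may be the full one
- carton_b_mid (a point): Centre of another of the three cartons, same size and axes. The level force to slide a carton slowly over the worktop follows its weight: about 0.5 to 1.2 N for an empty one, 2.6 to 5 N for the full one
- carton_c_mid (a point): Centre of another of the three identical cartons, same size and axes as the other two
- holder: Wooden holder fixed to the worktop, no floor: a back stop 60 mm high and two side rails 34 mm high, 76 mm apart inside. Origin on the worktop midway between the rails at the stop's inner face; x is the level direction in which a carton slides in (mouth on the -x side), z up. A carton goes in narrow end first, its y along this x; home, its centre is 68 mm in front of the origin
- flap (a joint): Weighted steel arm (0.08 kg, 36 mm wide), hinged 20 mm behind the stop's inner face, 76 mm up; it dips to 60 mm above the worktop 38 mm in front of the stop and ends in an upturned toe. In rad: 0 at rest, growing as it is lifted (to 1.2). A carton pushed in lifts it by the toe: for the full one 3 to 7 N, up to 14 N while the toe rises. It then rests on the carton at about 0.11
- flap_toe (a point): End of the arm's upturned toe; at rest 70 mm in front of the stop's inner face and 78 mm above the worktop
- mug: White mug, 89 mm high, 84 mm wide, with a handle; stands behind the cartons; origin under it on the worktop. Bystander
- tin: Low round tin, 86 mm across, 40 mm high, behind the cartons; origin under its centre. Bystander
- spice: Upright glass spice jar with a cap, 45 mm across, 106 mm high, between the cartons and the holder, farther back; origin under its centre. Bystander
- holder_mouth (a point): Middle of the holder's mouth, on the worktop, 104 mm in front of the stop's inner face: the rails are 72 mm long and flare outward from there to here. A carton that is home sticks out 32 mm past this point

How it is judged:
By the outcome, as a careful person would: the job done as asked, in the order asked, and still so for the second after the job is handed in, with the robot touching nothing.
It also fails if it takes over 69 s, if anything falls off the work surface, if the arm or the gripper's body presses on something with over 40 N, if the wrist force passes 120 N, or if a joint passes its speed limit or range.

## Robot

A 6-joint arm with a two-finger parallel gripper is mounted at the origin on a cart in front of the work surface, level with it; the furniture and walls round the work are solid. World frame = base frame: x ahead of the robot, y to its left, z up, the work surface at z = 0. Lengths are in m, angles in rad, forces in N, time in s.
With the tool pointing down it reaches from about 0.4 to 0.825 m from the base axis. Payload 7 kg.
Tool frame: the origin (TCP) lies midway between the tips of the shut fingers; the grasp point (between the pads) lies 19 mm behind it; z points along the fingers, y is the line along which they close (so a half turn about z gives the same grasp; the last joint's range is limited). The gripper opens to 88 mm and grips with 3 to 60 N. Pads are 19 mm wide; open, the fingers measure 130 mm over their backs; the gripper's body (78 mm by 193 mm) begins 47 mm behind the grasp point.
Start: joints at [1.565, 0.359, 0.012, 0, -1.224, -0.288], TCP at [0.195, 0.646, 0.227] pointing down, gripper open.
Joint ranges: [-3.07, 3.07], [-1.43, 2.12], [-1.02, 1.25], [-3.03, 1.67], [-3.05, -0], [-3.03, 3.03]. Speed limits (rad/s): [2.39, 2.39, 3.01, 3.14, 3.14, 3.14].

## Interface

Orientations are given as [roll, pitch, yaw] about the fixed x, y, z axes, in that order (R = Rz(yaw) Ry(pitch) Rx(roll)).
In Python, from station import arm gives the robot as it stands. The module is installed in compiled form; this text tells all that it offers.
- The arm moves only by the tool carry_out, never from a script. Its argument "commands" is a list of rows, each a list of 4 numbers: the shift along the world's x, y, z in units of 50 mm (1.0 is 50 mm), then the turn about the world's z in units of 6 degrees (1.0 is 6 degrees). A call has exactly 10 rows; each row is the pose to reach, as a shift and turn from the pose commanded when the call began; what a row does not reach only later rows make up. A row lasts 1/8 s, in which the tool goes at most 62.5 mm and 10.7 degrees, less where a joint would pass 70% of its speed; a pose out of reach is approached as far as the arm can. A call with a gripper value outside its range is refused whole. "claw" is the closure, from 0 (fully open) to 1 (shut), set as the call begins (left out, the last holds). The fingers move at their own pace and stop on an object; "force" is the grip in N (left out, the last holds). Time passes only in rows, so rows that repeat a pose let the fingers close, or fill a call up. It gives the time, the measured TCP pose, the force, the opening and the grip force at its end, in the units of the state.
- arm.get_state(): the state, without advancing time (a new reading comes with each control period).
- arm.grab_frame(name): name is "scene" or "top" or "wrist"; returns a dict with "pixels" (420x560x3 uint8, red, green, blue), "fx", "fy", "cx", "cy" (pixels), "eye" and "orientation" of the camera in the world. Camera axes: x right, y down, z forward; pixel columns grow to the right and rows downward; lengths in m; the calibration is good to about 2 mm. The wrist camera is an equidistant fisheye: a pixel r from the principal point sees the ray r / f radians off the axis. A picture is of the moment at which its call begins. There is no depth.
- arm.job_done(): hands the job in; it is judged then, once.
Trained networks look in a picture, given as the dict that the camera call returned (one of the last four; its "shot" number tells which), for a name from the list of things; names that differ only in an ending like _2 or _b are one class to them, and where a whole thing is asked for, a point or a joint stands for the part that bears it (a point fixed in the world has none). Each returns a list of dicts, best first, with "conf" (0 to 1); they miss things now and then, are a little off and sometimes report something else, mostly with a low value. They report only what shows in the picture. A call takes as long as a camera call.
- arm.regions_of(picture, query): "pixels" (420x560 bool, what is visible of it) and "uv" ([column, row] in pixels, amid what is visible of it).
- arm.mark_of(picture, query): "uv" ([column, row] in pixels: a listed point, or the origin of a listed thing).
The state is a dict: "t": time; "q": joint angles; "qd": joint speeds; "joint_efforts": joint torques, N m; "eef_pos": TCP position; "ee_rot": TCP orientation; "force": force on the tool from outside, world axes, zero at the start; "moment": the same for the moment, N m; "width": finger opening in m; "gripper_force": force on a finger pad.
Only numpy, scipy, OpenCV 4.12 (cv2) and the standard library are available. Lean on these libraries where they do the work, as an engineer would, in place of code of your own. Each camera call takes 0.05 s, during which the arm holds its last target. There are 200 camera calls.

## Working session

There is one attempt and no reset: what is moved stays moved. The work goes in short steps, Python scripts to look and compute and a tool call to move; the robot and the scene stay as the last step left them, time stands still between calls to the robot, and variables do not carry over. Pictures are saved under pics/ and viewed, at most 10 in all, crops included, and the job is handed in when it is done.

Besides the shell and the picture viewer there is one more tool, called in YAML: its name, and indented under it one key for each argument. carry_out: Moves the arm, as the interface text tells. Its arguments: {"type":"object","properties":{"commands":{"type":"array","items":{"type":"array","items":{"type":"number"}}},"claw":{"type":"number"},"force":{"type":"number"}},"required":["commands"]}

```bash
mkdir -p pics
cat > h.py <<'E'
from station import arm
import numpy as np, cv2
def R(o):
    o=np.array(o,float)
    if o.shape==(3,3): return o
    if o.size==4: raise Exception('quat %s'%o)
    r,p,y=o; c,s=np.cos,np.sin
    return np.array([[c(y),-s(y),0],[s(y),c(y),0],[0,0,1]])@np.array([[c(p),0,s(p)],[0,1,0],[-s(p),0,c(p)]])@np.array([[1,0,0],[0,c(r),-s(r)],[0,s(r),c(r)]])
def ray(P,uv,fish=False):
    x=(uv[0]-P['cx'])/P['fx']; y=(uv[1]-P['cy'])/P['fy']
    if fish:
        t=np.hypot(x,y); k=np.sin(t)/max(t,1e-9); d=np.array([x*k,y*k,np.cos(t)])
    else: d=np.array([x,y,1.])
    return R(P['orientation'])@d
def onz(P,uv,z,fish=False):
    d=ray(P,uv,fish); e=np.array(P['eye']); return e+d*(z-e[2])/d[2]
def save(P,n): cv2.imwrite('pics/'+n,P['pixels'][:,:,::-1])
E
python3 - <<'E'
from h import *
Z=dict(carton_a_mid=.033,holder=0,holder_mouth=0,flap_toe=.078,mug=0,tin=0,spice=0)
Ps=[]
for n in ['top','scene']:
    P=arm.grab_frame(n); save(P,n+'0.png'); print(n,P['eye'],P['orientation'],P['fx'],P['cx'],P['cy'])
    for k,z in Z.items():
        for m in arm.mark_of(P,k)[:4]: print(k,np.round(m['uv'],1),round(m['conf'],2),np.round(onz(P,m['uv'],z),3))
    for m in arm.regions_of(P,'carton_a_mid')[:4]:
        print('reg',m['uv'],m['conf'],m['pixels'].sum(),cv2.minAreaRect(np.argwhere(m['pixels'])[:,::-1].astype(np.float32)))
print(arm.get_state())
im=[cv2.imread('pics/%s0.png'%n) for n in('top','scene')]
E
```

```text
top [ 0.51679325 -0.04471233  1.11785094] [-3.05912914 -0.03082702 -1.58759073] 390.916799592362 281.35757126471304 215.03428516026761
carton_a_mid [329.9 258.4] 0.92 [ 0.483 -0.212  0.033]
carton_a_mid [268.6 247.9] 0.63 [ 0.515 -0.043  0.033]
holder [184.5 202.7] 0.68 [0.648 0.195 0.   ]
holder_mouth [194.4 240.5] 0.88 [0.54  0.167 0.   ]
mug [348.6 174.6] 0.81 [ 0.724 -0.279  0.   ]
mug [195.1 238.2] 0.54 [0.546 0.165 0.   ]
tin [302.4 184.1] 0.72 [ 0.698 -0.143  0.   ]
spice [230.6 214.5] 0.86 [0.612 0.064 0.   ]
reg [329.9, 257.8] 0.9 1438 ((326.5538330078125, 258.5692443847656), (28.52798843383789, 52.094581604003906), 7.125016689300537)
scene [ 0.15985364 -0.59086982  0.8500334 ] [-2.40940971  0.01741785 -0.69682663] 418.85695754540416 280.247262864522 212.21594007365155
carton_a_mid [287.9 287.9] 0.75 [ 0.486 -0.206  0.033]
holder [239.3 176.1] 0.66 [0.639 0.195 0.   ]
holder_mouth [218.1 198.6] 0.8 [ 0.539  0.159 -0.   ]
flap_toe [226.2 170.8] 0.76 [0.581 0.163 0.078]
mug [383.  267.9] 0.7 [ 0.711 -0.298 -0.   ]
tin [333.  231.8] 0.87 [ 0.699 -0.138  0.   ]
spice [257.3 205.3] 0.74 [0.607 0.066 0.   ]
reg [286.3, 290.8] 0.79 2486 ((288.10003662109375, 288.20001220703125), (39.80200958251953, 67.08203887939453), 63.43495178222656)
{'t': 0.9, 'q': array([ 1.56513008e+00,  3.58567332e-01,  1.19236173e-02,  4.18330861e-05,
       -1.22404972e+00, -2.88137216e-01]), 'qd': array([ 0.00147212,  0.00014565,  0.00086777, -0.0019212 ,  0.00117677,
        0.00045098]), 'joint_efforts': array([ 9.68578024e-04, -5.82350206e+01,  2.93299305e+01,  7.00252354e+00,
        1.25772710e-02, -1.49944117e-05]), 'eef_pos': array([0.1954789 , 0.64608996, 0.22660023]), 'ee_rot': array([-3.14148282e+00, -8.48402377e-06, -2.93789254e-01]), 'force': array([-0.11289264, -0.48335024, -0.9235829 ]), 'moment': array([-0.00445071,  0.03705244, -0.03696911]), 'gripper_force': 0.0, 'width': 0.0875113196335136}
```

View pics/top0.png

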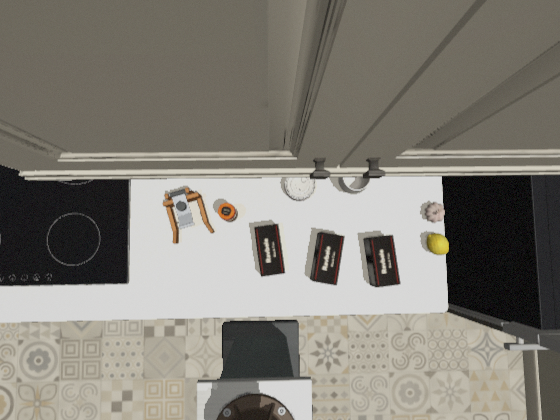

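View pics/scene0.png

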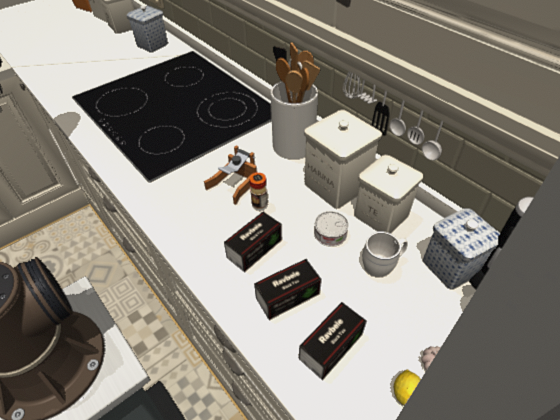

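Top view: cartons at about (269,250), (327,258) and (382,261), holder at (185,205) with its mouth facing down to (194,240), spice jar at (228,212), tin at (300,186), mug at (355,180). The scene view agrees. Next I'll fit box models to the carton silhouettes.

```bash
cat >> h.py <<'E'
from scipy.optimize import minimize
def proj(P,X):
    c=(np.atleast_2d(X)-P['eye'])@R(P['orientation'])
    return np.c_[P['cx']+P['fx']*c[:,0]/c[:,2],P['cy']+P['fy']*c[:,1]/c[:,2]]
def box(x,y,a,z0=0):
    X=np.array([[i*.034,j*.068,k] for i in(-1,1) for j in(-1,1) for k in(z0,z0+.066)])
    c,s=np.cos(a),np.sin(a); return np.c_[X[:,0]*c-X[:,1]*s+x,X[:,0]*s+X[:,1]*c+y,X[:,2]]
def sil(P,p,S=4):
    m=np.zeros((420*S//S,560),np.uint8)
    h=cv2.convexHull(proj(P,box(*p)).astype(np.float32))
    cv2.fillConvexPoly(m,np.round(h*16).astype(np.int32),255,cv2.LINE_AA,4); return m/255.
def fit(views,p0):
    # views: (picture, dark mask)
    def f(q):
        p=[q[0],q[1],q[2]*10]; c=0
        for P,M in views:
            s=sil(P,p); c+=1-np.minimum(s,M).sum()/s.sum()+.0
        return c
    S=np.array([p0[0],p0[1],p0[2]/10]); 
    r=minimize(f,S,method='Nelder-Mead',options=dict(initial_simplex=[S,S+[.01,0,0],S+[0,.01,0],S+[0,0,.02]],xatol=2e-4,fatol=1e-4))
    return r.x*[1,1,10],r.fun
def dark(P):
    g=P['pixels'].max(2).astype(np.uint8)
    return cv2.morphologyEx((g<110).astype(np.uint8),cv2.MORPH_CLOSE,np.ones((9,9))).astype(float)
E
python3 - <<'E'
from h import *
V=[(P,dark(P)) for P in (arm.grab_frame('top'),arm.grab_frame('scene'))]
for p0 in [(269,250,-4.6),(327,258,-5.0),(382,261,-4.6)]:
    w=onz(V[0][0],p0[:2],.05)
    for a in ((-1.4),(-1.75)):
      r=fit(V,[w[0],w[1],a]); print(np.round(r[0],4),round(r[1],4),np.round(proj(V[0][0],[*r[0][:2],.066]),0))
for P,_ in V:
    r=arm.regions_of(P,'carton_a_mid'); print([(np.round(m['uv']),round(m['conf'],2)) for m in r])
E
```

```text
[ 0.5131 -0.0433 -1.403 ] 0.2546 [[269. 249.]]
[ 0.513  -0.0432 -1.3925] 0.2554 [[269. 249.]]
[ 0.4863 -0.2017 -1.7443] 0.2562 [[328. 258.]]
[ 0.4871 -0.202  -1.7403] 0.2563 [[328. 257.]]
[ 0.4777 -0.3543 -1.4356] 0.244 [[384. 260.]]
[ 0.4773 -0.3542 -1.4351] 0.244 [[384. 260.]]
[(array([327., 261.]), 0.98)]
[(array([288., 294.]), 0.72), (array([331., 339.]), 0.3)]
```

carry_out:
  commands:
    - [0.6, -1.0, 0, 0.4]
    - [1.1, -2.0, 0, 0.8]
    - [1.6, -3.0, 0, 1.2]
    - [2.1, -4.0, 0, 1.6]
    - [2.6, -5.0, 0, 2.0]
    - [3.1, -6.0, 0, 2.4]
    - [3.6, -7.0, 0, 2.8]
    - [4.1, -8.0, 0, 3.2]
    - [4.6, -9.0, 0, 3.6]
    - [5.1, -10.0, 0, 4.0]
  claw: 0
  force: 15

```text
t: 2.35
eef_pos: [0.4511, 0.1444, 0.2271]
ee_rot: [-3.141, -0.001, 0.127]
force: [1.0, 0.8, 0.3]
width: 0.0878
gripper_force: 0.0
```

carry_out:
  commands:
    - [0.3, -1.0, 0, 0.1]
    - [0.7, -2.0, 0, 0.2]
    - [1.0, -3.0, 0, 0.3]
    - [1.25, -3.78, -0.5, 0.4]
    - [1.25, -3.78, -1.2, 0.4]
    - [1.25, -3.78, -2.0, 0.4]
    - [1.25, -3.78, -2.2, 0.4]
    - [1.25, -3.78, -2.2, 0.4]
    - [1.25, -3.78, -2.2, 0.4]
    - [1.25, -3.78, -2.2, 0.4]

```text
t: 3.6
eef_pos: [0.5139, -0.0426, 0.1179]
ee_rot: [-3.141, -0.002, 0.167]
force: [-0.1, -0.3, -0.2]
width: 0.088
gripper_force: 0.0
```

Run:
```python
from h import *
P=arm.grab_frame('wrist'); save(P,'w1.png'); s=arm.get_state(); print(s['eef_pos'],s['ee_rot'],s['force'])
for k in['carton_a_mid','holder','holder_mouth','flap_toe','spice']:
    z={'carton_a_mid':.033,'flap_toe':.078}.get(k,0)
    for m in arm.mark_of(P,k)[:4]: print(k,np.round(m['uv']),round(m['conf'],2),np.round(onz(P,m['uv'],z,True),3))
```

```text
[ 0.51361429 -0.04263345  0.11769274] [-3.14144498e+00 -2.03311068e-03  1.67419752e-01] [-0.98129497 -0.13683257 -0.58046028]
carton_a_mid [449. 271.] 0.85 [ 0.483 -0.21   0.033]
flap_toe [ 18. 108.] 0.7 [0.579 0.172 0.078]
spice [182.  71.] 0.6 [0.616 0.06  0.   ]
```

View pics/w1.png

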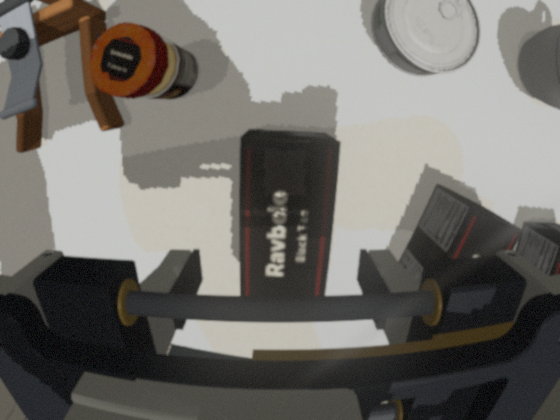

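The carton sits centred between the open fingers (columns 241–338, fingers at about 200 and 360). I'll descend, grip gently, lift slightly to weigh it and set it back.

carry_out:
  commands:
    - [0, 0, -0.6, 0]
    - [0, 0, -1.2, 0]
    - [0, 0, -1.6, 0]
    - [0, 0, -1.84, 0]
    - [0, 0, -1.84, 0]
    - [0, 0, -1.84, 0]
    - [0, 0, -1.84, 0]
    - [0, 0, -1.84, 0]
    - [0, 0, -1.84, 0]
    - [0, 0, -1.84, 0]

```text
t: 5.15
eef_pos: [0.513, -0.043, 0.0247]
ee_rot: [-3.142, -0.0, 0.167]
force: [0.8, 0.4, -0.5]
width: 0.0876
gripper_force: 0.0
```

carry_out:
  commands:
    - [0, 0, 0, 0]
    - [0, 0, 0, 0]
    - [0, 0, 0, 0]
    - [0, 0, 0, 0]
    - [0, 0, 0, 0]
    - [0, 0, 0, 0]
    - [0, 0, 0, 0]
    - [0, 0, 0, 0]
    - [0, 0, 0, 0]
    - [0, 0, 0, 0]
  claw: 1
  force: 15

```text
t: 6.4
eef_pos: [0.513, -0.0429, 0.0246]
ee_rot: [-3.142, 0.0, 0.167]
force: [0.8, -3.1, -1.3]
width: 0.069
gripper_force: 14.9
```

carry_out:
  commands:
    - [0, 0, 0.1, 0]
    - [0, 0, 0.2, 0]
    - [0, 0, 0.3, 0]
    - [0, 0, 0.3, 0]
    - [0, 0, 0.3, 0]
    - [0, 0, 0.3, 0]
    - [0, 0, 0.3, 0]
    - [0, 0, 0.3, 0]
    - [0, 0, 0.3, 0]
    - [0, 0, 0.3, 0]

```text
t: 7.65
eef_pos: [0.513, -0.043, 0.0395]
ee_rot: [3.142, 0.0, 0.167]
force: [-0.1, 0.5, -7.0]
width: 0.0686
gripper_force: 14.9
```

Run:
```python
from h import *
F=[]
for i in range(5):
    arm.grab_frame('wrist'); s=arm.get_state(); F.append(s['force'])
print(np.round(np.mean(F,0),2),np.round(np.std(F,0),2),s['width'],s['eef_pos'])
```

```text
[ 0.02 -0.05 -7.11] [0.26 0.38 0.33] 0.06874947482534785 [ 0.51300356 -0.04294667  0.03957683]
```

The lift reads about 6.6 N (roughly 0.67 kg), so this is the full one. I'll carry it low to just in front of the holder mouth.

carry_out:
  commands:
    - [-0.5, 0.3, 0, 0.1]
    - [-0.84, 0.9, 0, 0.3]
    - [-0.9, 1.6, 0, 0.5]
    - [-0.9, 2.3, 0, 0.8]
    - [-0.9, 3.0, 0, 1.0]
    - [-0.9, 3.4, 0, 1.2]
    - [-0.9, 3.65, 0, 1.23]
    - [-0.9, 3.65, 0, 1.23]
    - [-0.9, 3.65, 0, 1.23]
    - [-0.9, 3.65, 0, 1.23]

```text
t: 9.15
eef_pos: [0.4678, 0.1387, 0.0395]
ee_rot: [3.141, 0.0, 0.295]
force: [-0.2, 0.6, -6.5]
width: 0.0691
gripper_force: 14.9
```

Run:
```python
from h import *
for n in('wrist','top','scene'):
    P=arm.grab_frame(n); s=arm.get_state()
    if n=='wrist': save(P,'w2.png'); np.save('w2.npy',P,allow_pickle=True); print(s['eef_pos'],s['ee_rot'],s['width'],s['force'])
    for k in['carton_a_mid','holder','holder_mouth','flap_toe']:
        z={'carton_a_mid':.048,'flap_toe':.078}.get(k,0)
        for m in arm.mark_of(P,k)[:1]: print(n,k,np.round(m['uv']),round(m['conf'],2),np.round(onz(P,m['uv'],z,n=='wrist'),3))
    if n=='top':
        c=cv2.resize(P['pixels'][165:295,130:290,::-1],None,fx=4,fy=4,interpolation=cv2.INTER_CUBIC); cv2.imwrite('pics/t2.png',c); np.save('t2.npy',P,allow_pickle=True)
```

```text
[0.46791444 0.13884783 0.03954409] [3.14153306e+00 1.95355723e-04 2.94731366e-01] 0.06901105102119227 [-0.79131964 -0.17150385 -7.35108891]
wrist flap_toe [281.  22.] 0.82 [0.578 0.172 0.078]
top carton_a_mid [327. 257.] 0.63 [ 0.487 -0.203  0.048]
top holder [183. 201.] 0.77 [0.653 0.199 0.   ]
top holder_mouth [194. 238.] 0.8 [0.546 0.169 0.   ]
top flap_toe [186. 227.] 0.67 [0.574 0.175 0.078]
scene carton_a_mid [286. 290.] 0.8 [ 0.473 -0.216  0.048]
scene holder [238. 172.] 0.63 [ 0.645  0.21  -0.   ]
scene flap_toe [225. 169.] 0.58 [0.584 0.172 0.078]
```

View pics/w2.png

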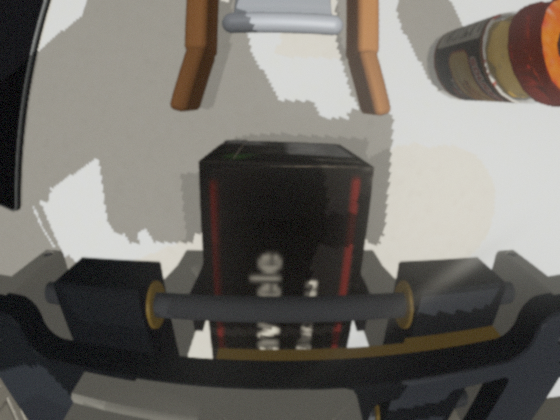

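View pics/t2.png

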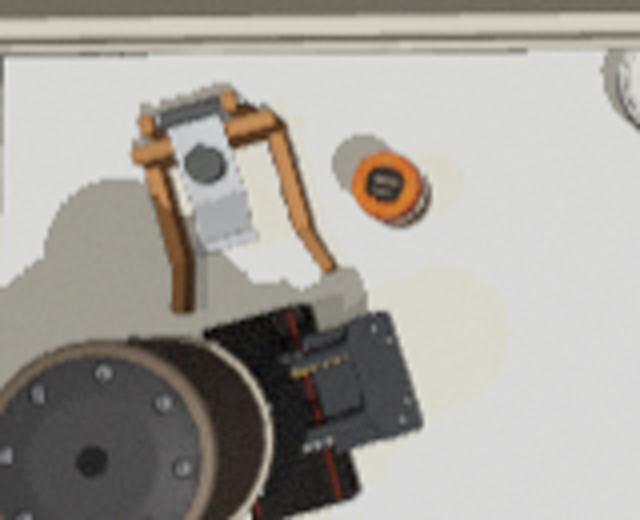

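Wrist view: flare tips at about columns 172–202 and 362–388 (row 105), straight rails at 187–213 and 346–378 (row 5), so the holder is nearly parallel to and centred on the carton (200–370). I'll turn that into a centreline.

Run:
```python
from h import *
P=np.load('w2.npy',allow_pickle=True).item()
im=P['pixels'].astype(int)
wood=(im[:,:,0]-im[:,:,2]>45)
for r in (4,15,25,35,45,60,75,90,100):
    c=np.where(wood[r,150:410])[0]+150; L=c[c<280];Rr=c[c>280]
    l=onz(P,(L.min(),r),.034,True);q=onz(P,(Rr.max(),r),.034,True); l2=onz(P,(L.max(),r),.034,True);q2=onz(P,(Rr.min(),r),.034,True)
    m=(l+q)/2
    print(r,L.min(),L.max(),Rr.min(),Rr.max(),np.round(m[:2],4),'out',round(np.linalg.norm(l-q),4),'in',round(np.linalg.norm(l2-q2),4),'ang of cross',round(np.degrees(np.arctan2(*(l-q)[:2])),1))
# silhouette of carton in gripper: top front edge
T=np.array([.468,.1388]);
for uv in((201,163),(371,168),(228,143),(337,143)): print(uv,np.round(onz(P,uv,.081,True),4),np.round(onz(P,uv,.015,True),4))
```

```text
4 187 207 358 377 [0.6022 0.1785] out 0.0971 in 0.0764 ang of cross -17.1
15 187 206 358 377 [0.5961 0.1767] out 0.0968 in 0.0766 ang of cross -17.1
25 186 206 358 377 [0.5907 0.1754] out 0.0971 in 0.0765 ang of cross -17.0
35 186 205 358 377 [0.5855 0.1738] out 0.0969 in 0.0768 ang of cross -17.0
45 186 205 358 377 [0.5803 0.1722] out 0.0968 in 0.0768 ang of cross -17.0
60 184 199 362 377 [0.5725 0.1704] out 0.0979 in 0.082 ang of cross -16.9
75 180 194 366 381 [0.5651 0.1681] out 0.1023 in 0.0868 ang of cross -16.9
90 175 190 370 385 [0.5577 0.1662] out 0.1075 in 0.0913 ang of cross -16.9
100 172 187 373 387 [0.5527 0.1649] out 0.1105 in 0.0947 ang of cross -16.9
(201, 163) [0.5198 0.1856 0.081 ] [0.504  0.1979 0.015 ]
(371, 168) [0.5366 0.1241 0.081 ] [0.5301 0.1019 0.015 ]
(228, 143) [0.5298 0.1776 0.081 ] [0.5196 0.1855 0.015 ]
(337, 143) [0.5413 0.1397 0.081 ] [0.5376 0.1262 0.015 ]
```

carry_out:
  commands:
    - [0, 0.05, 0, -0.2]
    - [0, 0.05, -0.1, -0.2]
    - [0, 0.05, -0.2, -0.2]
    - [0, 0.05, -0.28, -0.2]
    - [0, 0.05, -0.29, -0.2]
    - [0, 0.05, -0.29, -0.2]
    - [0, 0.05, -0.29, -0.2]
    - [0, 0.05, -0.29, -0.2]
    - [0, 0.05, -0.29, -0.2]
    - [0, 0.05, -0.29, -0.2]
  force: 25

```text
t: 11.15
eef_pos: [0.468, 0.1421, 0.0251]
ee_rot: [-3.142, -0.0, 0.275]
force: [0.4, -0.4, -6.3]
width: 0.0686
gripper_force: 24.8
```

carry_out:
  commands:
    - [0.1, 0.03, 0, 0]
    - [0.2, 0.06, 0, 0]
    - [0.3, 0.08, 0, 0]
    - [0.4, 0.11, 0, 0]
    - [0.5, 0.14, 0, 0]
    - [0.6, 0.17, 0, 0]
    - [0.7, 0.2, 0, 0]
    - [0.85, 0.24, 0, 0]
    - [0.96, 0.27, 0, 0]
    - [0.96, 0.27, 0, 0]

```text
t: 12.4
eef_pos: [0.5165, 0.1557, 0.025]
ee_rot: [-3.142, -0.0, 0.275]
force: [-0.0, -0.3, -6.7]
width: 0.0689
gripper_force: 24.8
```

Run:
```python
from h import *
P=arm.grab_frame('wrist'); save(P,'w3.png'); s=arm.get_state(); print(s['eef_pos'],s['ee_rot'],s['force'],s['moment'])
```

```text
[0.51597086 0.15547638 0.02488987] [3.14150032e+00 3.90546141e-04 2.74582099e-01] [-0.21640039 -1.16230468 -7.76270698] [-0.04685524  0.00638433  0.03981734]
```

View pics/w3.png

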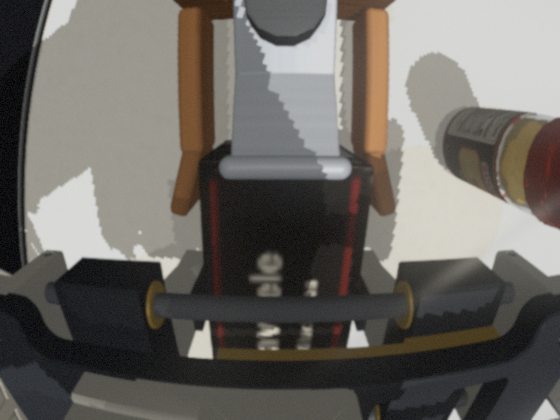

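The carton front is just inside the rails, centred, with the toe above it (285,167). Now I'll release, step back 48 mm and regrip near its rear end.

carry_out:
  commands:
    - [0, 0, 0, 0]
    - [0, 0, 0, 0]
    - [0, 0, 0, 0]
    - [0, 0, 0, 0]
    - [0, 0, 0, 0]
    - [0, 0, 0, 0]
    - [-0.25, -0.07, 0, 0]
    - [-0.5, -0.14, 0, 0]
    - [-0.75, -0.21, 0, 0]
    - [-0.9, -0.25, 0, 0]
  claw: 0

```text
t: 13.7
eef_pos: [0.4699, 0.1427, 0.0252]
ee_rot: [-3.142, 0.0, 0.275]
force: [-0.6, -0.1, 0.2]
width: 0.0876
gripper_force: 0.0
```

carry_out:
  commands:
    - [0, 0, 0, 0]
    - [0, 0, 0, 0]
    - [0, 0, 0, 0]
    - [0, 0, 0, 0]
    - [0, 0, 0, 0]
    - [0, 0, 0, 0]
    - [0, 0, 0, 0]
    - [0, 0, 0, 0]
    - [0, 0, 0, 0]
    - [0, 0, 0, 0]
  claw: 1
  force: 30

```text
t: 14.95
eef_pos: [0.4714, 0.1434, 0.0252]
ee_rot: [-3.141, -0.001, 0.275]
force: [1.6, 4.6, 0.1]
width: 0.0686
gripper_force: 29.8
```

carry_out:
  commands:
    - [0.1, 0.03, 0, 0]
    - [0.2, 0.06, 0, 0]
    - [0.3, 0.08, 0, 0]
    - [0.4, 0.11, 0, 0]
    - [0.5, 0.14, 0, 0]
    - [0.6, 0.17, 0, 0]
    - [0.7, 0.2, 0, 0]
    - [0.8, 0.22, 0, 0]
    - [0.8, 0.22, 0, 0]
    - [0.8, 0.22, 0, 0]

```text
t: 16.2
eef_pos: [0.5069, 0.1506, 0.0249]
ee_rot: [3.138, 0.009, 0.274]
force: [-11.6, -4.8, 17.7]
width: 0.0683
gripper_force: 30.0
```

Run:
```python
from h import *
P=arm.grab_frame('wrist'); Q=arm.grab_frame('scene'); s=arm.get_state(); print(s['t'],s['eef_pos'],s['ee_rot'],s['force'],s['moment'])
a=P['pixels'][:300,:,::-1]; b=cv2.resize(Q['pixels'][120:260,170:330,::-1],None,fx=2,fy=2)
c=np.zeros((580,560,3),np.uint8); c[:300]=a; c[300:580,:320]=b; cv2.imwrite('pics/w4.png',c)
```

```text
16.3 [0.5069124  0.15055393 0.02486299] [3.13842327 0.00851797 0.27377355] [-12.1853034   -5.12124862  18.36163229] [-1.81656221  4.25375473 -0.08707698]
```

View pics/w4.png

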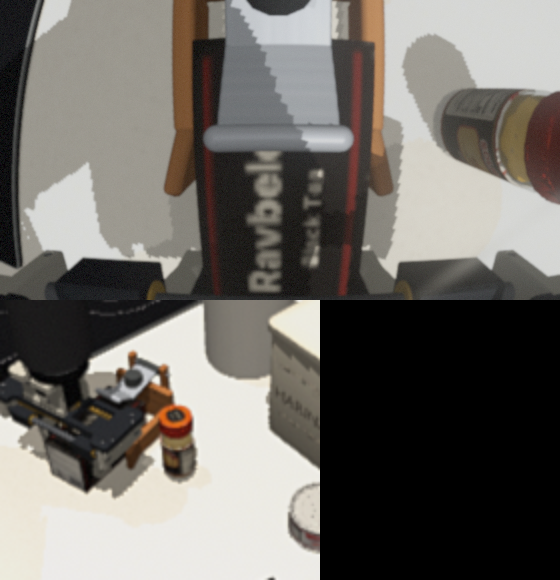

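The carton is inside the rails and its front top edge is pushing the arm up. The 12 N back force and the lift at the rear grip fit that. I'll keep pushing with a firmer grip.

carry_out:
  commands:
    - [0.04, 0.01, 0, 0]
    - [0.08, 0.02, 0, 0]
    - [0.12, 0.03, 0, 0]
    - [0.16, 0.05, 0, 0]
    - [0.2, 0.06, 0, 0]
    - [0.24, 0.07, 0, 0]
    - [0.28, 0.08, 0, 0]
    - [0.32, 0.09, 0, 0]
    - [0.32, 0.09, 0, 0]
    - [0.32, 0.09, 0, 0]
  force: 45

```text
t: 17.55
eef_pos: [0.5223, 0.1549, 0.0249]
ee_rot: [3.138, 0.009, 0.274]
force: [-14.9, -5.2, 19.2]
width: 0.0682
gripper_force: 45.0
```

Run:
```python
from h import *
P=arm.grab_frame('wrist'); Q=arm.grab_frame('scene'); s=arm.get_state(); print(s['eef_pos'],s['force'],s['moment'])
a=P['pixels'][:300,:,::-1]; b=cv2.resize(Q['pixels'][130:230,180:280,::-1],None,fx=3,fy=3,interpolation=cv2.INTER_CUBIC)
c=np.zeros((600,560,3),np.uint8); c[:300]=a; c[300:600,:300]=b; cv2.imwrite('pics/w5.png',c)
print(arm.mark_of(P,'flap_toe')[:1],[ (np.round(onz(P,(284,r),.066,True),4)) for r in (42,30,20,10)])
```

```text
[0.52235128 0.15487828 0.02488024] [-13.83878587  -4.00003909  20.32978735] [-1.66671527  5.07038621 -0.06892984]
[{'uv': [277.6, 191.5], 'conf': 0.65}] [array([0.626, 0.183, 0.066]), array([0.6304, 0.1842, 0.066 ]), array([0.634 , 0.1852, 0.066 ]), array([0.6378, 0.1863, 0.066 ])]
```

View pics/w5.png

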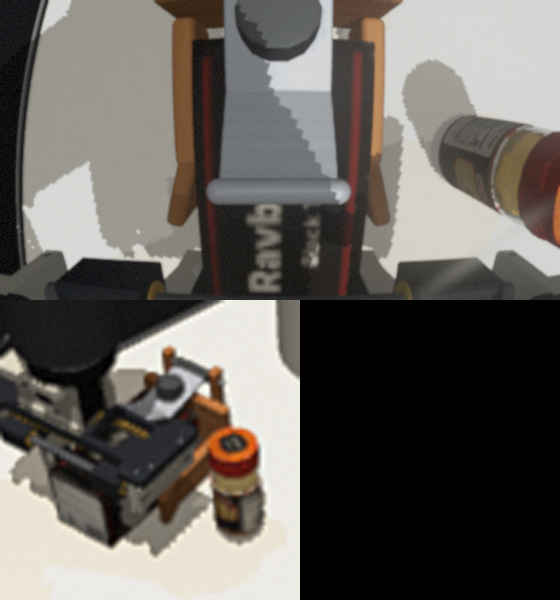

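Carton is flush in the rails, front about 20 mm short of the stop, and the fingers are nearing the rail flares (rows 195–222). Regripping 14 mm further back relieves the preload and clears the flares.

carry_out:
  commands:
    - [0, 0, 0, 0]
    - [0, 0, 0, 0]
    - [0, 0, 0, 0]
    - [0, 0, 0, 0]
    - [0, 0, 0, 0]
    - [0, 0, 0, 0]
    - [-0.15, -0.04, 0, 0]
    - [-0.35, -0.1, 0, 0]
    - [-0.37, -0.1, 0, 0]
    - [-0.37, -0.1, 0, 0]
  claw: 0

```text
t: 18.95
eef_pos: [0.5085, 0.1537, 0.0253]
ee_rot: [-3.141, -0.001, 0.275]
force: [0.1, -0.1, -0.2]
width: 0.0876
gripper_force: 0.0
```

carry_out:
  commands:
    - [0, 0, 0, 0]
    - [0, 0, 0, 0]
    - [0, 0, 0, 0]
    - [0, 0, 0, 0]
    - [0, 0, 0, 0]
    - [0, 0, 0, 0]
    - [0, 0, 0, 0]
    - [0, 0, 0, 0]
    - [0, 0, 0, 0]
    - [0, 0, 0, 0]
  claw: 1
  force: 30

```text
t: 20.2
eef_pos: [0.5084, 0.1533, 0.025]
ee_rot: [3.141, 0.0, 0.275]
force: [0.7, -3.7, 0.6]
width: 0.0685
gripper_force: 29.9
```

carry_out:
  commands:
    - [0.04, 0.01, 0, 0]
    - [0.08, 0.02, 0, 0]
    - [0.12, 0.03, 0, 0]
    - [0.16, 0.05, 0, 0]
    - [0.2, 0.06, 0, 0]
    - [0.24, 0.07, 0, 0]
    - [0.28, 0.08, 0, 0]
    - [0.3, 0.08, 0, 0]
    - [0.3, 0.08, 0, 0]
    - [0.3, 0.08, 0, 0]

```text
t: 21.45
eef_pos: [0.5216, 0.157, 0.025]
ee_rot: [3.141, 0.003, 0.275]
force: [-8.0, -2.0, 8.6]
width: 0.0688
gripper_force: 29.9
```

carry_out:
  commands:
    - [0.04, 0.01, 0, 0]
    - [0.08, 0.02, 0, 0]
    - [0.1, 0.03, 0, 0]
    - [0.1, 0.03, 0, 0]
    - [0.1, 0.03, 0, 0]
    - [0.1, 0.03, 0, 0]
    - [0.1, 0.03, 0, 0]
    - [0.1, 0.03, 0, 0]
    - [0.1, 0.03, 0, 0]
    - [0.1, 0.03, 0, 0]

```text
t: 22.7
eef_pos: [0.525, 0.1578, 0.025]
ee_rot: [3.141, 0.006, 0.274]
force: [-15.3, -2.4, 15.2]
width: 0.0685
gripper_force: 29.9
```

carry_out:
  commands:
    - [0.03, 0.01, 0, 0]
    - [0.06, 0.02, 0, 0]
    - [0.08, 0.02, 0, 0]
    - [0.08, 0.02, 0, 0]
    - [0.08, 0.02, 0, 0]
    - [0.08, 0.02, 0, 0]
    - [0.08, 0.02, 0, 0]
    - [0.08, 0.02, 0, 0]
    - [0.08, 0.02, 0, 0]
    - [0.08, 0.02, 0, 0]

```text
t: 23.95
eef_pos: [0.5256, 0.1575, 0.0247]
ee_rot: [3.14, 0.012, 0.273]
force: [-28.1, -0.5, 25.8]
width: 0.0683
gripper_force: 30.0
```

Force climbs without motion, so it looks home. Release, back away upwards, and look.

carry_out:
  commands:
    - [0, 0, 0, 0]
    - [0, 0, 0, 0]
    - [0, 0, 0, 0]
    - [0, 0, 0, 0]
    - [0, 0, 0, 0]
    - [0, 0, 0, 0]
    - [-0.4, -0.1, 0, 0]
    - [-0.4, -0.1, 0.8, 0]
    - [-0.4, -0.1, 1.8, 0]
    - [-0.4, -0.1, 2.4, 0]
  claw: 0

```text
t: 25.2
eef_pos: [0.5132, 0.1554, 0.1477]
ee_rot: [-3.141, -0.003, 0.275]
force: [-0.0, 0.0, -0.2]
width: 0.0874
gripper_force: 0.0
```

Run:
```python
from h import *
P=arm.grab_frame('wrist'); s=arm.get_state(); print(s['eef_pos'],s['force'])
save(P,'w6.png'); np.save('w6.npy',P,allow_pickle=True)
print(arm.mark_of(P,'flap_toe')[:1],arm.mark_of(P,'carton_a_mid')[:2],arm.mark_of(P,'holder')[:1])
```

```text
[0.51480435 0.15614372 0.15110004] [1.55590189 0.70672971 4.31535053]
[{'uv': [282.0, 127.3], 'conf': 0.72}] [] [{'uv': [282.3, 51.8], 'conf': 0.74}]
```

View pics/w6.png

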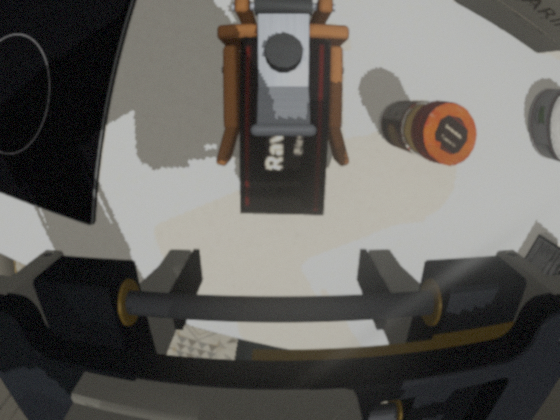

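Run:
```python
from h import *
P=arm.grab_frame('wrist'); print(P['eye'],arm.get_state()['eef_pos'])
im=P['pixels']
print([(r,im[r,247].tolist()) for r in range(30,52,2)],[(r,im[r,282].tolist()) for r in range(204,222,2)])
for r in(36,38,40,42,44): print(r,np.round(onz(P,(250,r),.06,True),4))
for r in(208,212,215): print(r,np.round(onz(P,(282,r),.066,True),4))
t=arm.mark_of(P,'flap_toe')[0]['uv']; print(t,[np.round(onz(P,t,z,True),4) for z in(.078,.088)])
m=[onz(P,(c,162),.034,True) for c in(228,338)]; print(np.round(m,4))
```

```text
[0.59295644 0.17823096 0.30446233] [0.5120503  0.15484759 0.14461875]
[(30, [146, 101, 61]), (32, [136, 92, 53]), (34, [116, 79, 51]), (36, [49, 35, 27]), (38, [35, 34, 32]), (40, [39, 38, 33]), (42, [39, 35, 27]), (44, [65, 37, 37]), (46, [81, 37, 32]), (48, [86, 38, 32]), (50, [91, 41, 36])] [(204, [55, 51, 48]), (206, [57, 58, 53]), (208, [60, 56, 56]), (210, [58, 59, 53]), (212, [76, 76, 69]), (214, [145, 143, 133]), (216, [179, 176, 167]), (218, [179, 178, 167]), (220, [179, 175, 166])]
36 [0.6389 0.2138 0.06  ]
38 [0.6374 0.2134 0.06  ]
40 [0.6359 0.213  0.06  ]
42 [0.6344 0.2125 0.06  ]
44 [0.6329 0.2121 0.06  ]
208 [0.5191 0.1556 0.066 ]
212 [0.516  0.1547 0.066 ]
215 [0.5136 0.154  0.066 ]
[283.8, 130.8] [array([0.5772, 0.1708, 0.078 ]), array([0.5779, 0.1711, 0.088 ])]
[[0.5362 0.2078 0.034 ]
 [0.5616 0.1179 0.034 ]]
```

From the stop's face to the carton's rear edge measures 136 mm, exactly the carton's length. So it is home, with the arm lying on it and the gripper clear.

```bash
python3 -c "
from station import arm
print(arm.job_done())"
```

```text
the job is handed in; nothing more can be done
None
```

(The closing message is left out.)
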